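# Register the lino block in the printing stop

## Robot

A 6-joint arm with a two-finger parallel gripper is mounted at the origin on the work surface. World frame = base frame: x ahead of the robot, y to its left, z up, the work surface at z = 0. Lengths are in mm, angles in rad, forces in N, time in s.
With the tool pointing down it reaches from about 400 to 925 mm from the base axis. Payload 12.5 kg.
Tool frame: the origin (TCP) lies at the very end of the fingers, on their centre line; the grasp point (between the pads) lies grip_depth behind it (grip_depth is the distance from the TCP to the grasp point, in mm); z points along the fingers, y is the line along which they close (so a half turn about z gives the same grasp; the last joint's range is limited). The gripper opens to 95 mm and grips with 3 to 60 N. Pads are 20 mm wide; open, the fingers measure 119 mm over their backs; the gripper's body (75 mm by 180 mm) begins 59 mm behind the grasp point.
Start: joints at [-1.219, 0.491, 1.559, -0, 1.092, -0.106], TCP at [276.259, -560.649, 214.661] pointing down, gripper open.
Joint ranges: [-3.1, 3.1], [-0.84, 2.19], [0.05, 2.79], [-1.13, 4.28], [0.06, 2.93], [-2.69, 2.69]. Speed limits (rad/s): [2.22, 2.22, 2.79, 3.14, 3.14, 3.14].

## Interface

Orientations are given as [roll, pitch, yaw] about the fixed x, y, z axes, in that order (R = Rz(yaw) Ry(pitch) Rx(roll)).
In Python, from cell import state, read_camera, job_done, grip_depth gives the robot as it stands.
- The arm moves only by the tool drive_tool, never from a script. Its argument "targets" is a list of rows, each an object with "jaw": the opening, from 0 (shut) to 1 (fully open); "travel": the shift along the tool's x, y, z in m, a list of three; "twist": the turn about the tool's z in rad. In form: [{"jaw": jaw, "travel": [tx, ty, tz], "twist": twist}, ...]. A call has 1 to 8 rows; each row is the pose to reach, as a shift and turn from the pose commanded when the call began, along the tool's axes at that moment; what a row does not reach only later rows make up. A row lasts 1/12 s, in which the tool goes at most 41.7 mm and 7.16 degrees, less where a joint would pass 70% of its speed; a pose out of reach is approached as far as the arm can. A call with a gripper value outside its range is refused whole. The fingers move at their own pace and stop on an object; the grip force is fixed at half the most. Time passes only in rows, so rows that repeat a pose let the fingers close. It gives the time, the measured TCP pose, the force, the opening and the grip force at its end, in the units of the state.
- state(): the state, without advancing time (a new reading comes with each control period).
- read_camera(name): name is "scene" or "top"; returns a dict with "frame" (384x512x3 uint8, red, green, blue), "fx", "fy", "cx", "cy" (pixels), "k1" (the pictures are not rectified: a ray, as slopes to the right and down, at radius r is drawn at 1 + k1 r^2 times it, then the intrinsics apply), "R" (3x3) and "t" (3): a world point X has camera coordinates R X + t. Camera axes: x right, y down, z forward; pixel columns grow to the right and rows downward; lengths in mm; the calibration is good to about 2 mm. A picture is of the moment at which its call begins. There is no depth.
- job_done(): hands the job in; it is judged then, once.
The state is a dict: "t": time; "joints": joint angles; "qvel": joint speeds; "tau": joint torques, N m; "eef_pos": TCP position; "tcp_rot": TCP orientation; "ft_force": force on the tool from outside, world axes, zero at the start; "moment": the same for the moment, N m; "opening": opening from 0.0 (shut) to 1.0 (fully open); "grip_force": force on a finger pad.
Only numpy, scipy, OpenCV 4.12 (cv2) and the standard library are available. Lean on these libraries where they do the work, as an engineer would, in place of code of your own. Each camera call takes 0.05 s, during which the arm holds its last target. There are 200 camera calls.

## Task

Get the lino block ready for printing using pushes only: first nudge the violet ink jar out of the corner, sliding it along the table until it stands wholly on the round mark, then push the blue lino block along the table into the corner until it sits flush against both wooden fences. Pinch and lift nothing, handle the jar gently and keep it upright, and leave everything else on the table where it is; finish with the gripper clear.

Things in the scene. Friction and masses are not known exactly. Their poses are not given: they have to be found in the camera images.
- jig: fixed L-shaped wooden stop on a flat grey sheet (no step, things slide at z=0). Origin: inner corner of the two fences at table height; x points roughly away from the robot, y left. Far fence: inner face x=0, 20 thick, 18 high, from y=20 to -200. Side fence (left): inner face y=0, 20 thick, 18 high, from x=0 to -180. Work lies on the -x, -y side
- mark: round cork-coloured mark with a yellow rim, 90 diameter, flat on the grey sheet (no step), right of the fences; origin at its centre at table height
- lino_block: loose lino printing block, plywood with blue face and carved pale leaf: 95 along x, 130 along y, 24 tall, 0.15 to 0.31 kg; origin at the centre of its underside. Parked in the corner its origin is at jig x=-47.5, y=-65, axes parallel to the jig. Starts on the robot side of the corner, turned up to 0.25 rad from the jig
- ink_jar: closed violet ink jar with a black screw cap: body 54 diameter to 46 high, cap 46 diameter to 62 high, about 0.15 to 0.3 kg, slides on its base; origin at the centre of its underside. It starts in the corner, where the block has to go.
- brayer: bystander: ink roller lying behind the side fence: black rubber roller 80 x 32 dia, wooden handle, 155 long overall; origin on the table at the roller's middle
- clear_pot: bystander: small pale round pot with white cap, 42 dia, 40 tall, standing near the free corner of the grey sheet; origin at the centre of its underside
- palette_knife: bystander: palette knife (spatula) lying beyond the far fence, about parallel to it; 250 long, origin on the table under the front end of its wooden handle
- brush_pot: bystander: white round pot 90 dia, 100 tall, with brushes standing up to 275 high; origin at the centre of its underside
- foil_tray: bystander: foil tray 170 x 110 x 40 with paint tubes; origin at the centre of its underside
- varnish_bottle: bystander: amber bottle 60 dia, 130 tall; origin at the centre of its underside
- stapler: bystander: red and black stapler 130 x 34 x 44; lying; origin at the centre of its underside
Not all that is in view belongs to the job. Of the things that look like the ink_jar, the largest one is meant.

How it is judged:
By the outcome, as a careful person would: the job done as asked, in the order asked, and still so for the second after the job is handed in, with the robot touching nothing.
It also fails if it takes over 64 s, if anything falls off the work surface, if the arm or the gripper's body presses on something with over 40 N, if the wrist force passes 120 N, or if a joint passes its speed limit or range.

## Working session

There is one attempt and no reset: what is moved stays moved. The work goes in short steps, Python scripts to look and compute and a tool call to move; the robot and the scene stay as the last step left them, time stands still between calls to the robot, and variables do not carry over. Pictures are saved under pics/ and viewed, at most 10 in all, crops included, and the job is handed in when it is done.

Besides the shell and the picture viewer there is one more tool, called after "Call:" in YAML: its name, and indented under it one key for each argument. drive_tool: Moves the arm, as the interface text tells. Its arguments: {"type":"object","properties":{"targets":{"type":"array"}},"required":["targets"]}

```bash
mkdir -p pics; cat > h.py <<'E'
import numpy as np, cv2
from cell import state, read_camera, job_done, grip_depth
def ray(c,u,v):
    K=np.array([[c['fx'],0,c['cx']],[0,c['fy'],c['cy']],[0,0,1.]])
    xd=(u-c['cx'])/c['fx']; yd=(v-c['cy'])/c['fy']; x,y=xd,yd
    for _ in range(20):
        f=1+c['k1']*(x*x+y*y); x,y=xd/f,yd/f
    R=np.array(c['R']);t=np.array(c['t'])
    return -R.T@t, R.T@np.array([x,y,1.])
def onz(c,u,v,z=0):
    o,d=ray(c,u,v); return (o+d*(z-o[2])/d[2])[:2]
def proj(c,X):
    p=np.array(c['R'])@np.array(X,float)+np.array(c['t']); x,y=p[:2]/p[2]; f=1+c['k1']*(x*x+y*y)
    return np.array([c['fx']*x*f+c['cx'],c['fy']*y*f+c['cy']])
E
python3 - <<'E'
from h import *
for n in ('scene','top'):
    c=read_camera(n); cv2.imwrite(f'pics/{n}0.png',cv2.resize(c['frame'][:,:,::-1],(768,576)))
    print(n,-np.array(c['R']).T@np.array(c['t']),c['fx'],c['k1'])
s=state();print(grip_depth,s['tcp_rot'],s['ft_force'],s['t'])
E
```

```text
scene [ 947.68989048 -695.05115313  542.23985009] 352.1328238747258 -0.07630043488743775
top [ 397.37282003   11.97195252 1254.67208767] 427.38610244631974 -0.12924276719248226
18.8 [-3.14058204e+00 -1.09168325e-04  4.57825298e-01] [ 0.30217698 -0.20252882 -0.03441432] 0.1
```

View pics/top0.png

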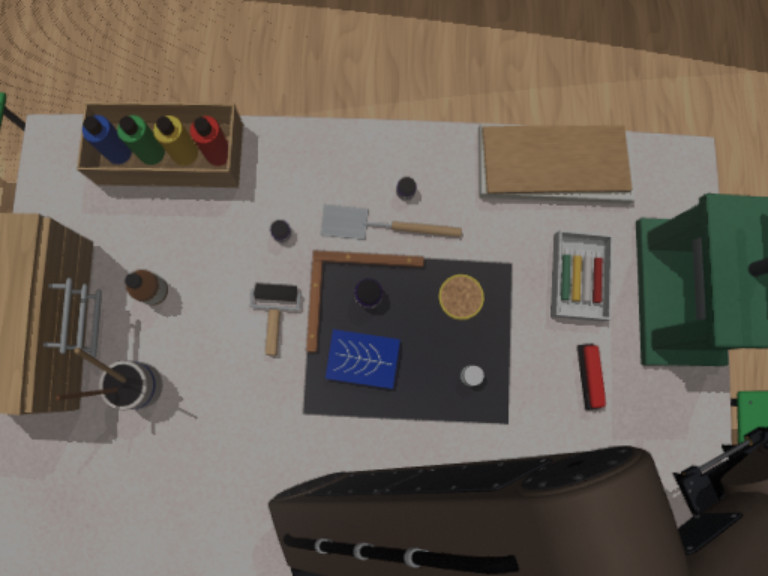

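View pics/scene0.png

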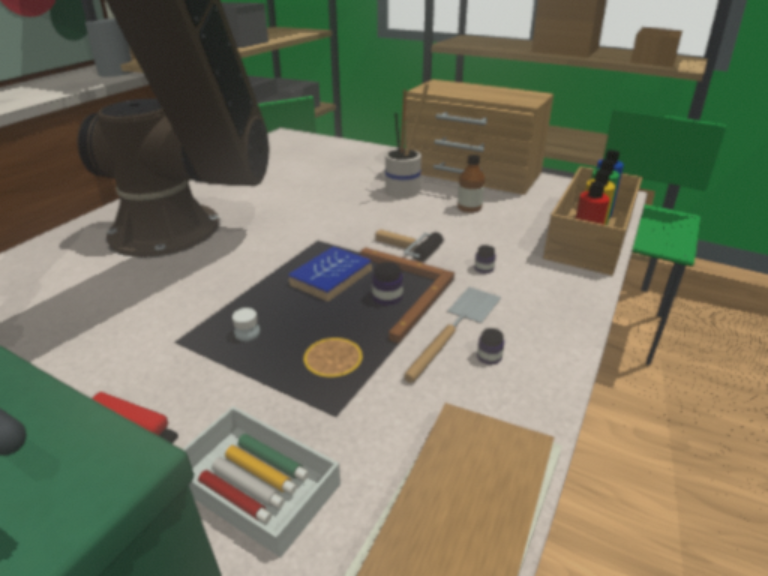

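The top view has three jar-like things: one in the corner at (369,293), one at (407,187) and one at (281,230). The corner one is the largest and stands where the task says it should, so I take it as the ink jar. I'll measure now and confirm it in a crop.

```bash
cat >> h.py <<'E'
def comp(m,near=None):
    n,l,s,ce=cv2.connectedComponentsWithStats(m.astype(np.uint8)); i=1+np.argmax(s[1:,4]); return l==i
def look(n='top'):
    c=read_camera(n); f=c['frame']; c['hsv']=cv2.cvtColor(f,cv2.COLOR_RGB2HSV); return c
def block(c):
    h,s,v=[c['hsv'][:,:,i] for i in range(3)]
    m=(h>105)&(h<130)&(s>130)&(v>60)
    m[:180]=0; m[:,:180]=0; m[:,380:]=0
    m=cv2.morphologyEx(m.astype(np.uint8),cv2.MORPH_CLOSE,np.ones((7,7)))
    cn=max(cv2.findContours(m,0,2)[0],key=cv2.contourArea)
    p=np.array([onz(c,*q,24) for q in cn[:,0].astype(float)],np.float32)
    r=cv2.minAreaRect(p); a=r[2]
    return r
E
python3 - <<'E'
from h import *
c=look(); hsv=c['hsv']; h,s,v=[hsv[:,:,i].astype(int) for i in range(3)]
print('block',block(c))
# mark
m=np.zeros(h.shape,bool); m[175:225,285:330]=((h>8)&(h<35)&(s>80)&(v>80))[175:225,285:330]; m=comp(m)
cn=max(cv2.findContours(m.astype(np.uint8),0,2)[0],key=cv2.contourArea)
p=np.array([onz(c,*q,0) for q in cn[:,0].astype(float)],np.float32); print('mark',cv2.minEnclosingCircle(p),cv2.fitEllipse(p))
# fences
m=np.zeros(h.shape,bool); m[160:245,195:290]=((h<20)&(s>90)&(v>60))[160:245,195:290]; m=comp(m)
cn=max(cv2.findContours(m.astype(np.uint8),0,2)[0],key=cv2.contourArea)
ap=cv2.approxPolyDP(cn,3,True)[:,0]
for q in ap: print(q,onz(c,*q.astype(float),18))
np.save('fm.npy',m)
# jar guess
for z,q in ((62,(369/1.5,289/1.5)),): print('cap',onz(c,*q,z))
cr=cv2.resize(c['frame'][150:270,190:350,::-1],(800,600),interpolation=cv2.INTER_CUBIC); 
cv2.imwrite('pics/crop1.png',cv2.convertScaleAbs(cr,alpha=1.6,beta=20))
E
```

```text
block ((448.7415771484375, 9.024307250976562), (130.9637451171875, 95.7190170288086), 83.10655212402344)
mark ((577.69482421875, -183.45477294921875), 45.954627990722656) ((577.6605834960938, -183.46168518066406), (89.07493591308594, 90.25349426269531), 100.44575500488281)
[205 233] [462.48479129 114.52642906]
[211 231] [468.7685386   97.43062428]
[215 173] [639.4897274   92.36828864]
[281 177] [ 633.4272865  -102.47908282]
[281 171] [ 651.48235208 -102.22272013]
[209 168] [653.98898478 110.6670915 ]
cap [ 5.77015909e+02 -8.29968681e-02]
```

View pics/crop1.png

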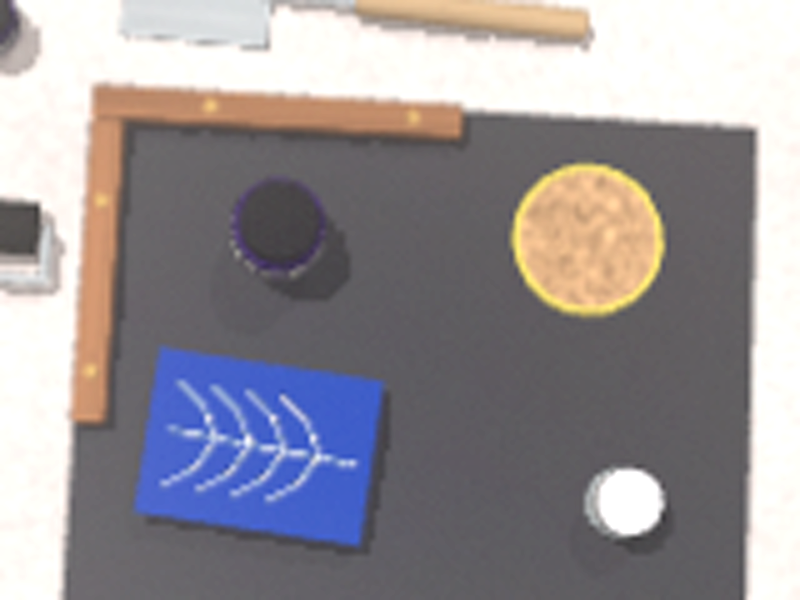

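The crop confirms it: the largest jar, violet-bodied, is in the corner with its cap at crop (279,220). The mark is at (588,239) and the block at (260,447). I'll compute the first move next.

```bash
cat >> h.py <<'E'
def mv(x,y,z,yaw):
    s=state(); p=np.array(s['eef_pos']); r,pt,w=s['tcp_rot']
    from scipy.spatial.transform import Rotation as Ro
    d=Ro.from_euler('xyz',[r,pt,w]).as_matrix().T@(np.array([x,y,z])-p)
    print('t',round(s['t'],2),'pos',p.round(1),'yaw',round(w,3),'F',np.round(s['ft_force'],1),'travel m',(d/1000).round(4),'twist',round(-(yaw-w),3), 'rows',round(np.linalg.norm(d)/41.7,1))
E
python3 - <<'E'
from h import *
c=look()
j=onz(c,190+279/5-.4,150+220/5-.4,62); print('jar',j)
# jar check: scene view
m=np.load('fm.npy')
# inner edge of fence lines, jig frame estimate with top inner edge at z=18, via brightness; sample profile across the far fence
f=c['frame'].astype(int)
for u in (235,255,275): print(u,[tuple(f[v,u]) for v in range(168,182)][::1])
mv(576,55,215,1.571-0.03)
E
```

```text
jar [574.30421349   1.53592342]
235 [(np.int64(125), np.int64(107), np.int64(97)), (np.int64(107), np.int64(75), np.int64(54)), (np.int64(108), np.int64(75), np.int64(55)), (np.int64(107), np.int64(74), np.int64(54)), (np.int64(108), np.int64(75), np.int64(54)), (np.int64(108), np.int64(76), np.int64(54)), (np.int64(80), np.int64(57), np.int64(43)), (np.int64(51), np.int64(41), np.int64(36)), (np.int64(40), np.int64(36), np.int64(35)), (np.int64(48), np.int64(45), np.int64(47)), (np.int64(51), np.int64(49), np.int64(50)), (np.int64(53), np.int64(50), np.int64(52)), (np.int64(52), np.int64(51), np.int64(52)), (np.int64(52), np.int64(50), np.int64(52))]
255 [(np.int64(153), np.int64(151), np.int64(147)), (np.int64(131), np.int64(114), np.int64(102)), (np.int64(111), np.int64(80), np.int64(57)), (np.int64(109), np.int64(77), np.int64(55)), (np.int64(110), np.int64(76), np.int64(55)), (np.int64(107), np.int64(74), np.int64(54)), (np.int64(104), np.int64(72), np.int64(52)), (np.int64(82), np.int64(57), np.int64(42)), (np.int64(55), np.int64(42), np.int64(35)), (np.int64(40), np.int64(35),
[... 255 characters left out ...]
53), np.int64(149), np.int64(145)), (np.int64(128), np.int64(115), np.int64(106)), (np.int64(108), np.int64(79), np.int64(60)), (np.int64(109), np.int64(76), np.int64(55)), (np.int64(110), np.int64(77), np.int64(55)), (np.int64(106), np.int64(74), np.int64(52)), (np.int64(103), np.int64(72), np.int64(52)), (np.int64(86), np.int64(60), np.int64(45)), (np.int64(59), np.int64(44), np.int64(36)), (np.int64(41), np.int64(36), np.int64(34)), (np.int64(46), np.int64(43), np.int64(45)), (np.int64(48), np.int64(46), np.int64(47)), (np.int64(50), np.int64(48), np.int64(50))]
t 0.2 pos [ 276.2 -560.5  214.3] yaw 0.458 F [ 0.8 -0.7 -0.3] travel m [ 5.410e-01 -4.196e-01 -4.000e-04] twist -1.083 rows 16.4
```

Call:
drive_tool:
  targets:
    - {"jaw": 0.42,"travel": [0.03,-0.023,0],"twist": -0.12}
    - {"jaw": 0.42,"travel": [0.06,-0.046,0],"twist": -0.24}
    - {"jaw": 0.42,"travel": [0.09,-0.07,0],"twist": -0.36}
    - {"jaw": 0.42,"travel": [0.12,-0.093,0],"twist": -0.48}
    - {"jaw": 0.42,"travel": [0.15,-0.116,0],"twist": -0.6}
    - {"jaw": 0.42,"travel": [0.18,-0.14,0],"twist": -0.72}
    - {"jaw": 0.42,"travel": [0.21,-0.163,0],"twist": -0.84}
    - {"jaw": 0.42,"travel": [0.24,-0.186,0],"twist": -0.95}

```text
t: 0.87
eef_pos: [409.7, -286.0, 214.7]
tcp_rot: [3.141, 0.0, 1.414]
ft_force: [0.1, -0.2, 0.1]
opening: 0.495
grip_force: 0.0
```

```bash
python3 -c "
from h import *
mv(573.5,58,180,1.589)"
```

```text
t 0.87 pos [ 409.7 -286.   214.7] yaw 1.414 F [ 0.1 -0.2  0.1] travel m [0.3654 0.1079 0.0347] twist -0.175 rows 9.2
```

Call:
drive_tool:
  targets:
    - {"jaw": 0.42,"travel": [0.038,0.011,0],"twist": -0.06}
    - {"jaw": 0.42,"travel": [0.076,0.022,0],"twist": -0.12}
    - {"jaw": 0.42,"travel": [0.114,0.034,0],"twist": -0.175}
    - {"jaw": 0.42,"travel": [0.152,0.045,0],"twist": -0.175}
    - {"jaw": 0.42,"travel": [0.19,0.056,0],"twist": -0.175}
    - {"jaw": 0.42,"travel": [0.228,0.067,0],"twist": -0.175}
    - {"jaw": 0.42,"travel": [0.266,0.078,0],"twist": -0.175}
    - {"jaw": 0.42,"travel": [0.304,0.09,0.01],"twist": -0.175}

```text
t: 1.53
eef_pos: [548.6, -0.4, 206.0]
tcp_rot: [3.139, 0.0, 1.583]
ft_force: [1.1, -0.9, 1.4]
opening: 0.421
grip_force: 0.0
```

```bash
python3 -c "
from h import *
mv(573.5,57,10,1.589)"
```

```text
t 1.53 pos [ 5.486e+02 -4.000e-01  2.060e+02] yaw 1.583 F [ 1.1 -0.9  1.4] travel m [0.0572 0.0251 0.196 ] twist -0.006 rows 4.9
```

Call:
drive_tool:
  targets:
    - {"jaw": 0.42,"travel": [0.03,0.012,0.01],"twist": 0}
    - {"jaw": 0.42,"travel": [0.057,0.025,0.03],"twist": 0}
    - {"jaw": 0.42,"travel": [0.057,0.025,0.06],"twist": 0}
    - {"jaw": 0.42,"travel": [0.057,0.025,0.09],"twist": 0}
    - {"jaw": 0.42,"travel": [0.057,0.025,0.12],"twist": 0}
    - {"jaw": 0.42,"travel": [0.057,0.025,0.145],"twist": 0}
    - {"jaw": 0.42,"travel": [0.057,0.025,0.165],"twist": 0}
    - {"jaw": 0.42,"travel": [0.057,0.025,0.165],"twist": 0}

```text
t: 2.2
eef_pos: [569.9, 54.9, 36.0]
tcp_rot: [-3.136, -0.0, 1.583]
ft_force: [-1.0, -0.3, 0.6]
opening: 0.421
grip_force: 0.0
```

```bash
python3 -c "
from h import *
mv(573.5,57,10,1.589)
c=look(); cv2.imwrite('pics/s1.png',cv2.resize(look('scene')['frame'][110:240,170:330,::-1],(640,520),interpolation=2))"
```

```text
t 2.2 pos [569.9  54.9  36. ] yaw 1.583 F [-1.  -0.3  0.6] travel m [0.002  0.0038 0.026 ] twist -0.006 rows 0.6
```

View pics/s1.png

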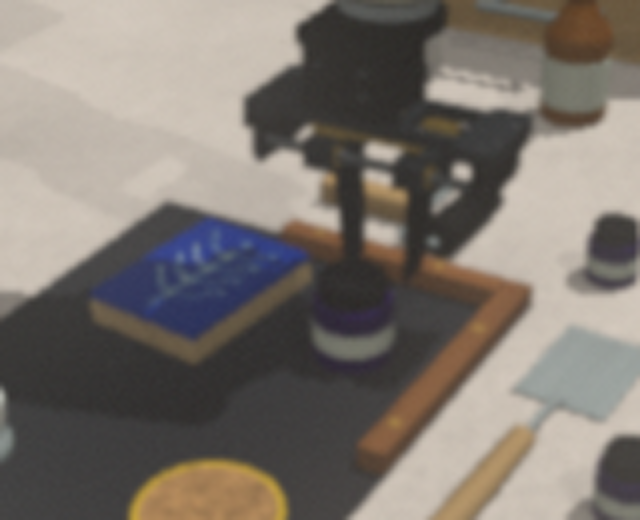

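The fingers hang behind the jar, at crop (350,235) and (415,250), and straddle its centre line. I'll lower them and start a slow push.

Call:
drive_tool:
  targets:
    - {"jaw": 0.42,"travel": [0,0.004,0.014],"twist": -0.006}
    - {"jaw": 0.42,"travel": [0,0.004,0.025],"twist": -0.006}
    - {"jaw": 0.42,"travel": [-0.008,0.004,0.026],"twist": -0.006}
    - {"jaw": 0.42,"travel": [-0.016,0.004,0.026],"twist": -0.006}
    - {"jaw": 0.42,"travel": [-0.021,0.004,0.026],"twist": -0.006}
    - {"jaw": 0.42,"travel": [-0.024,0.004,0.026],"twist": -0.006}
    - {"jaw": 0.42,"travel": [-0.027,0.004,0.026],"twist": -0.006}
    - {"jaw": 0.42,"travel": [-0.03,0.004,0.026],"twist": -0.006}

```text
t: 2.97
eef_pos: [576.3, 24.7, 14.1]
tcp_rot: [3.141, -0.0, 1.588]
ft_force: [0.2, 2.8, 1.9]
opening: 0.419
grip_force: 1.4
```

Call:
drive_tool:
  targets:
    - {"jaw": 0.42,"travel": [-0.003,0,0],"twist": 0}
    - {"jaw": 0.42,"travel": [-0.007,0,0],"twist": 0}
    - {"jaw": 0.42,"travel": [-0.011,0,0],"twist": 0}
    - {"jaw": 0.42,"travel": [-0.015,0,0],"twist": 0}
    - {"jaw": 0.42,"travel": [-0.019,0,0],"twist": 0}
    - {"jaw": 0.42,"travel": [-0.023,0,0],"twist": 0}
    - {"jaw": 0.42,"travel": [-0.027,0,0],"twist": 0}
    - {"jaw": 0.42,"travel": [-0.031,0,0],"twist": 0}

```text
t: 3.63
eef_pos: [576.7, -6.4, 13.6]
tcp_rot: [3.142, 0.0, 1.589]
ft_force: [-0.5, 4.1, 3.8]
opening: 0.422
grip_force: 2.6
```

```bash
python3 -c "
from h import *
mv(577,-155.5,10,1.589)
cv2.imwrite('pics/s2.png',cv2.resize(look('scene')['frame'][110:260,150:330,::-1],(720,600),interpolation=2))"
```

```text
t 3.63 pos [576.7  -6.4  13.6] yaw 1.589 F [-0.5  4.1  3.8] travel m [-0.1491 -0.0024  0.0037] twist -0.0 rows 3.6
```

View pics/s2.png

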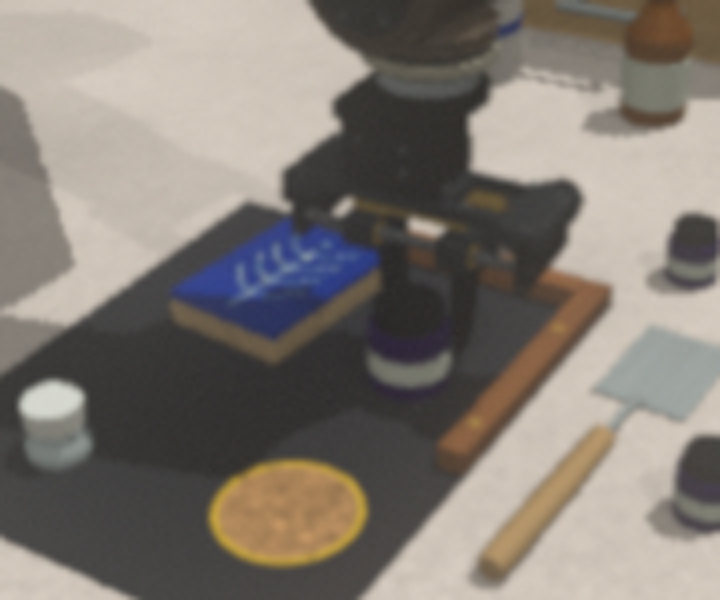

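The jar is at crop (408,345), upright and moving with the fingers. I'll keep pushing.

Call:
drive_tool:
  targets:
    - {"jaw": 0.42,"travel": [-0.005,0,0],"twist": 0}
    - {"jaw": 0.42,"travel": [-0.01,0,0],"twist": 0}
    - {"jaw": 0.42,"travel": [-0.015,0,0],"twist": 0}
    - {"jaw": 0.42,"travel": [-0.02,0,0],"twist": 0}
    - {"jaw": 0.42,"travel": [-0.025,0,0],"twist": 0}
    - {"jaw": 0.42,"travel": [-0.03,0,0],"twist": 0}
    - {"jaw": 0.42,"travel": [-0.035,0,0],"twist": 0}
    - {"jaw": 0.42,"travel": [-0.04,0,0],"twist": 0}

```text
t: 4.35
eef_pos: [577.4, -46.6, 13.6]
tcp_rot: [-3.142, 0.0, 1.589]
ft_force: [-0.3, 3.3, 1.0]
opening: 0.416
grip_force: 2.1
```

Call:
drive_tool:
  targets:
    - {"jaw": 0.42,"travel": [-0.005,0,0],"twist": 0}
    - {"jaw": 0.42,"travel": [-0.01,0,0],"twist": 0}
    - {"jaw": 0.42,"travel": [-0.015,0,0],"twist": 0}
    - {"jaw": 0.42,"travel": [-0.02,0,0],"twist": 0}
    - {"jaw": 0.42,"travel": [-0.025,0,0],"twist": 0}
    - {"jaw": 0.42,"travel": [-0.03,0,0],"twist": 0}
    - {"jaw": 0.42,"travel": [-0.035,0,0],"twist": 0}
    - {"jaw": 0.42,"travel": [-0.04,0,0],"twist": 0}

```text
t: 5.02
eef_pos: [578.1, -86.5, 13.6]
tcp_rot: [-3.142, 0.0, 1.589]
ft_force: [0.6, 3.0, 1.8]
opening: 0.418
grip_force: 2.0
```

Call:
drive_tool:
  targets:
    - {"jaw": 0.42,"travel": [-0.005,0,0],"twist": 0}
    - {"jaw": 0.42,"travel": [-0.01,0,0],"twist": 0}
    - {"jaw": 0.42,"travel": [-0.015,0,0],"twist": 0}
    - {"jaw": 0.42,"travel": [-0.02,0,0],"twist": 0}
    - {"jaw": 0.42,"travel": [-0.025,0,0],"twist": 0}
    - {"jaw": 0.42,"travel": [-0.03,0,0],"twist": 0}
    - {"jaw": 0.42,"travel": [-0.035,0,0],"twist": 0}
    - {"jaw": 0.42,"travel": [-0.04,0,0],"twist": 0}

```text
t: 5.68
eef_pos: [578.9, -126.5, 13.6]
tcp_rot: [3.142, 0.0, 1.589]
ft_force: [0.0, 3.0, 1.0]
opening: 0.419
grip_force: 1.9
```

```bash
python3 -c "
from h import *
mv(577.5,-155.5,10,1.589)
c=look('scene'); 
print(proj(c,[577.7,-183.5,0]),[proj(c,[577.7+27*np.cos(a),-183.5+27*np.sin(a),0]).round(1) for a in (0,1.57,3.14,4.71)])
cv2.imwrite('pics/s3.png',cv2.resize(c['frame'][160:280,180:324,::-1],(720,600),interpolation=2))"
```

```text
t 5.68 pos [ 578.9 -126.5   13.6] yaw 1.589 F [0. 3. 1.] travel m [-0.029  -0.0019  0.0036] twist -0.0 rows 0.7
[220.49314706 236.98463472] [array([230.3, 240.7]), array([226.7, 230.4]), array([210.9, 233.4]), array([214. , 243.8])]
```

View pics/s3.png

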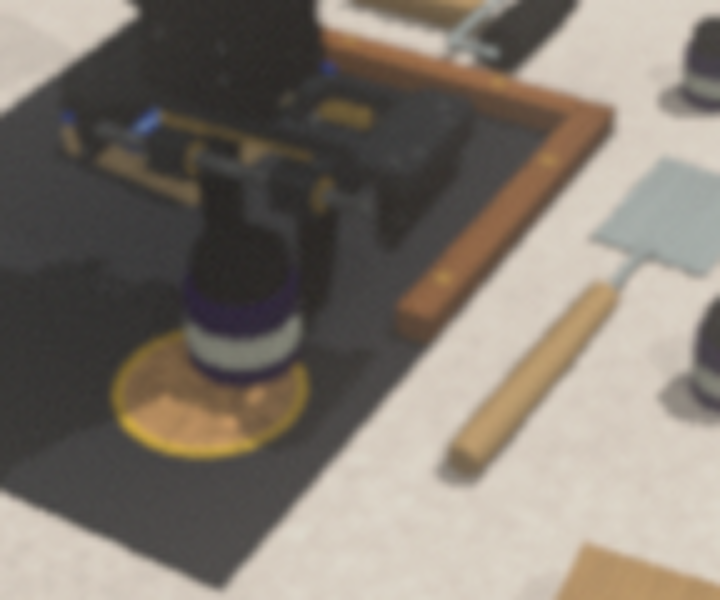

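The jar is upright at crop (243,320) and partly on the mark, whose centre is at (210,393). About 29 mm is left, with a slight correction in -x.

Call:
drive_tool:
  targets:
    - {"jaw": 0.42,"travel": [-0.005,-0.0005,0],"twist": 0}
    - {"jaw": 0.42,"travel": [-0.01,-0.001,0],"twist": 0}
    - {"jaw": 0.42,"travel": [-0.015,-0.0015,0],"twist": 0}
    - {"jaw": 0.42,"travel": [-0.019,-0.002,0],"twist": 0}
    - {"jaw": 0.42,"travel": [-0.022,-0.0025,0],"twist": 0}
    - {"jaw": 0.42,"travel": [-0.025,-0.003,0],"twist": 0}
    - {"jaw": 0.42,"travel": [-0.027,-0.003,0],"twist": 0}
    - {"jaw": 0.42,"travel": [-0.028,-0.003,0],"twist": 0}

```text
t: 6.4
eef_pos: [576.3, -154.3, 13.6]
tcp_rot: [-3.141, 0.0, 1.589]
ft_force: [0.1, 2.4, 1.7]
opening: 0.422
grip_force: 1.5
```

Call:
drive_tool:
  targets:
    - {"jaw": 0.42,"travel": [0,0,0],"twist": 0}
    - {"jaw": 0.42,"travel": [0.005,0,0],"twist": 0}
    - {"jaw": 0.42,"travel": [0.013,0,0],"twist": 0}
    - {"jaw": 0.42,"travel": [0.03,0,0],"twist": 0}
    - {"jaw": 0.42,"travel": [0.05,0,-0.02],"twist": 0}
    - {"jaw": 0.42,"travel": [0.07,0,-0.055],"twist": 0}
    - {"jaw": 0.42,"travel": [0.09,0.0,-0.09],"twist": 0}
    - {"jaw": 0.42,"travel": [0.1,0,-0.125],"twist": 0}

```text
t: 7.07
eef_pos: [573.9, -51.3, 139.8]
tcp_rot: [-3.14, -0.0, 1.59]
ft_force: [0.7, 0.1, -0.7]
opening: 0.419
grip_force: 0.0
```

```bash
python3 -c "
from h import *
mv(405,-45,110,0)
c=look('scene'); t=look()
cv2.imwrite('pics/s4.png',np.hstack([cv2.resize(c['frame'][160:280,180:270,::-1],(360,480),interpolation=2),cv2.resize(t['frame'][160:260,270:350,::-1],(384,480),interpolation=2)]))"
```

```text
t 7.07 pos [573.9 -51.3 139.8] yaw 1.59 F [ 0.7  0.1 -0.7] travel m [ 0.0096 -0.1687  0.03  ] twist 1.59 rows 4.1
```

View pics/s4.png

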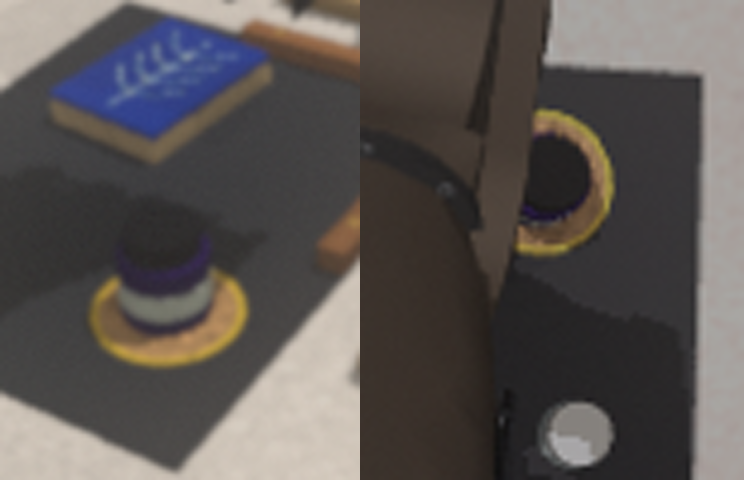

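The jar stands upright within the yellow rim: in the scene crop it is at (165,265) on the mark at (168,315), and the top crop agrees. Next I go round behind the block.

Call:
drive_tool:
  targets:
    - {"jaw": 1,"travel": [0.005,-0.025,0],"twist": 0.12}
    - {"jaw": 1,"travel": [0.01,-0.05,0],"twist": 0.24}
    - {"jaw": 1,"travel": [0.02,-0.075,0],"twist": 0.36}
    - {"jaw": 1,"travel": [0.03,-0.1,0],"twist": 0.48}
    - {"jaw": 1,"travel": [0.04,-0.125,0],"twist": 0.6}
    - {"jaw": 1,"travel": [0.05,-0.15,0],"twist": 0.72}
    - {"jaw": 1,"travel": [0.06,-0.17,0],"twist": 0.84}
    - {"jaw": 1,"travel": [0.065,-0.185,0],"twist": 0.96}

```text
t: 7.83
eef_pos: [386.1, 8.6, 138.1]
tcp_rot: [-3.141, 0.001, 0.623]
ft_force: [0.6, -0.3, -0.2]
opening: 0.923
grip_force: 0.0
```

```bash
python3 -c "
from h import *
mv(372,14,60,-0.03); print(np.round(state()['joints'],3))"
```

```text
t 7.83 pos [386.1   8.6 138.1] yaw 0.623 F [ 0.6 -0.3 -0.2] travel m [-0.0082 -0.0126  0.0781] twist 0.653 rows 1.9
[-0.149  0.28   2.199 -0.     0.663  0.798]
```

Call:
drive_tool:
  targets:
    - {"jaw": 1,"travel": [-0.005,-0.006,0],"twist": 0.12}
    - {"jaw": 1,"travel": [-0.01,-0.013,0],"twist": 0.24}
    - {"jaw": 1,"travel": [-0.013,-0.017,0],"twist": 0.36}
    - {"jaw": 1,"travel": [-0.013,-0.017,0.02],"twist": 0.48}
    - {"jaw": 1,"travel": [-0.013,-0.017,0.04],"twist": 0.6}
    - {"jaw": 1,"travel": [-0.013,-0.017,0.06],"twist": 0.653}
    - {"jaw": 1,"travel": [-0.013,-0.017,0.08],"twist": 0.653}
    - {"jaw": 1,"travel": [-0.013,-0.017,0.08],"twist": 0.653}

```text
t: 8.5
eef_pos: [366.4, 14.0, 56.1]
tcp_rot: [-3.141, 0.005, -0.024]
ft_force: [0.2, 0.5, 0.1]
opening: 1.003
grip_force: 0.0
```

```bash
python3 -c "
from h import *
mv(372,14,12,-0.03); print(np.round(state()['joints'],3))"
```

```text
t 8.5 pos [366.4  14.   56.1] yaw -0.024 F [0.2 0.5 0.1] travel m [ 0.0058 -0.0001  0.0441] twist 0.006 rows 1.1
[-0.142  0.445  2.324 -0.     0.378  1.453]
```

Call:
drive_tool:
  targets:
    - {"jaw": 1,"travel": [0,0,0.02],"twist": 0.006}
    - {"jaw": 1,"travel": [0,0,0.035],"twist": 0.006}
    - {"jaw": 1,"travel": [0,0,0.044],"twist": 0.006}
    - {"jaw": 1,"travel": [0,0,0.045],"twist": 0.006}
    - {"jaw": 1,"travel": [0.006,0,0.045],"twist": 0.006}
    - {"jaw": 1,"travel": [0.012,0,0.045],"twist": 0.006}
    - {"jaw": 1,"travel": [0.017,0,0.045],"twist": 0.006}
    - {"jaw": 1,"travel": [0.021,0,0.045],"twist": 0.006}

```text
t: 9.17
eef_pos: [390.0, 13.1, 14.3]
tcp_rot: [3.141, -0.001, -0.03]
ft_force: [-1.4, -0.5, 1.3]
opening: 0.997
grip_force: 0.7
```

Call:
drive_tool:
  targets:
    - {"jaw": 1,"travel": [0.005,0,0],"twist": 0}
    - {"jaw": 1,"travel": [0.01,0,0],"twist": 0}
    - {"jaw": 1,"travel": [0.015,0,0],"twist": 0}
    - {"jaw": 1,"travel": [0.02,0,0],"twist": 0}
    - {"jaw": 1,"travel": [0.025,0,0],"twist": 0}
    - {"jaw": 1,"travel": [0.03,0,0],"twist": 0}
    - {"jaw": 1,"travel": [0.035,0,0],"twist": 0}
    - {"jaw": 1,"travel": [0.04,0,0],"twist": 0}

```text
t: 9.83
eef_pos: [429.3, 12.0, 13.6]
tcp_rot: [3.142, 0.0, -0.03]
ft_force: [-2.1, -1.0, 1.5]
opening: 1.001
grip_force: 1.1
```

```bash
python3 -c "
from h import *
mv(532.6,12,12,-0.03); print(np.round(state()['joints'],3))
cv2.imwrite('pics/s5.png',cv2.resize(look('scene')['frame'][120:270,150:330,::-1],(720,600),interpolation=2))"
```

```text
t 9.83 pos [429.3  12.   13.6] yaw -0.03 F [-2.1 -1.   1.5] travel m [ 0.1032 -0.0032  0.0016] twist -0.0 rows 2.5
[-0.126  0.584  2.206 -0.     0.351  1.475]
```

View pics/s5.png

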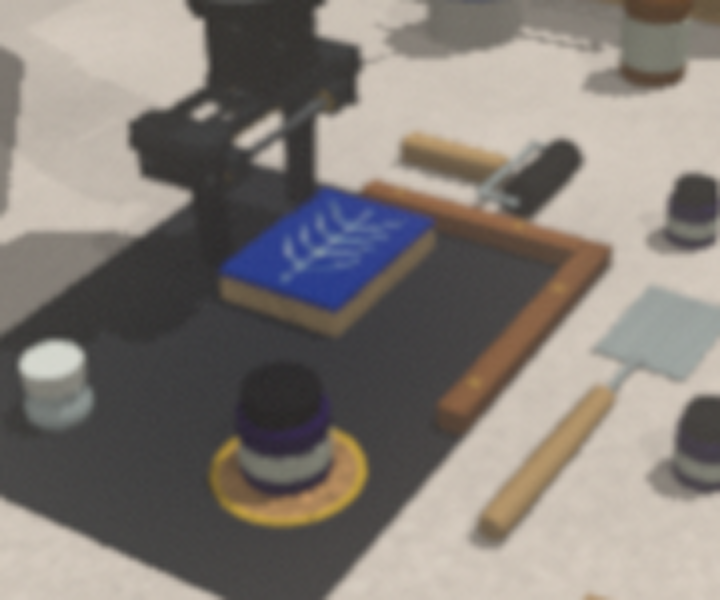

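The block at crop (330,245) is aligned and sliding, and the jar at (285,430) is undisturbed. I'll continue to the far fence.

Call:
drive_tool:
  targets:
    - {"jaw": 1,"travel": [0.005,0,0],"twist": 0}
    - {"jaw": 1,"travel": [0.01,0,0],"twist": 0}
    - {"jaw": 1,"travel": [0.015,0,0],"twist": 0}
    - {"jaw": 1,"travel": [0.02,0,0],"twist": 0}
    - {"jaw": 1,"travel": [0.026,0,0],"twist": 0}
    - {"jaw": 1,"travel": [0.032,0,0],"twist": 0}
    - {"jaw": 1,"travel": [0.038,0,0],"twist": 0}
    - {"jaw": 1,"travel": [0.044,0,0],"twist": 0}

```text
t: 10.55
eef_pos: [473.6, 10.6, 13.6]
tcp_rot: [3.142, -0.0, -0.03]
ft_force: [-1.0, 0.1, -0.5]
opening: 1.001
grip_force: 0.6
```

Call:
drive_tool:
  targets:
    - {"jaw": 1,"travel": [0.006,0,0],"twist": 0}
    - {"jaw": 1,"travel": [0.012,0,0],"twist": 0}
    - {"jaw": 1,"travel": [0.018,0,0],"twist": 0}
    - {"jaw": 1,"travel": [0.024,0,0],"twist": 0}
    - {"jaw": 1,"travel": [0.03,0,0],"twist": 0}
    - {"jaw": 1,"travel": [0.035,0,0],"twist": 0}
    - {"jaw": 1,"travel": [0.04,0,0],"twist": 0}
    - {"jaw": 1,"travel": [0.043,0,0],"twist": 0}

```text
t: 11.22
eef_pos: [516.5, 9.3, 13.6]
tcp_rot: [3.141, -0.0, -0.03]
ft_force: [-1.8, -0.0, 0.6]
opening: 1.0
grip_force: 0.9
```

Call:
drive_tool:
  targets:
    - {"jaw": 1,"travel": [0.002,0,0],"twist": 0}
    - {"jaw": 1,"travel": [0.004,0,0],"twist": 0}
    - {"jaw": 1,"travel": [0.006,0,0],"twist": 0}
    - {"jaw": 1,"travel": [0.008,0,0],"twist": 0}
    - {"jaw": 1,"travel": [0.01,0,0],"twist": 0}
    - {"jaw": 1,"travel": [0.011,0,0],"twist": 0}

```text
t: 11.72
eef_pos: [527.2, 9.0, 13.6]
tcp_rot: [3.141, -0.0, -0.03]
ft_force: [-2.5, 0.4, 1.1]
opening: 1.0
grip_force: 0.9
```

Small steps until contact.

Call:
drive_tool:
  targets:
    - {"jaw": 1,"travel": [0.001,0,0],"twist": 0}
    - {"jaw": 1,"travel": [0.002,0,0],"twist": 0}
    - {"jaw": 1,"travel": [0.003,0,0],"twist": 0}
    - {"jaw": 1,"travel": [0.004,0,0],"twist": 0}

```text
t: 12.05
eef_pos: [530.9, 8.9, 13.6]
tcp_rot: [3.141, -0.0, -0.03]
ft_force: [-2.6, 0.1, 0.9]
opening: 1.003
grip_force: 0.9
```

Call:
drive_tool:
  targets:
    - {"jaw": 1,"travel": [0.0005,0,0],"twist": 0}
    - {"jaw": 1,"travel": [0.001,0,0],"twist": 0}
    - {"jaw": 1,"travel": [0.001,0,0],"twist": 0}

```text
t: 12.3
eef_pos: [531.8, 8.9, 13.6]
tcp_rot: [3.142, 0.0, -0.03]
ft_force: [-2.7, -0.2, 0.3]
opening: 1.002
grip_force: 1.0
```

Call:
drive_tool:
  targets:
    - {"jaw": 1,"travel": [0.0005,0,0],"twist": 0}
    - {"jaw": 1,"travel": [0.001,0,0],"twist": 0}
    - {"jaw": 1,"travel": [0.001,0,0],"twist": 0}

```text
t: 12.55
eef_pos: [531.9, 8.9, 13.6]
tcp_rot: [3.142, 0.002, -0.03]
ft_force: [-6.1, -1.0, 4.0]
opening: 0.998
grip_force: 3.1
```

Call:
drive_tool:
  targets:
    - {"jaw": 1,"travel": [0.0005,0,0],"twist": 0}
    - {"jaw": 1,"travel": [0.001,0,0],"twist": 0}
    - {"jaw": 1,"travel": [0.001,0,0],"twist": 0}

```text
t: 12.8
eef_pos: [532.0, 8.9, 13.6]
tcp_rot: [-3.142, 0.004, -0.03]
ft_force: [-10.2, -1.9, 8.0]
opening: 0.997
grip_force: 5.1
```

Call:
drive_tool:
  targets:
    - {"jaw": 1,"travel": [-0.003,0,0],"twist": 0}
    - {"jaw": 1,"travel": [-0.015,0,0],"twist": 0}
    - {"jaw": 1,"travel": [-0.03,0,-0.02],"twist": 0}
    - {"jaw": 1,"travel": [-0.03,0,-0.05],"twist": 0}
    - {"jaw": 1,"travel": [-0.03,0,-0.09],"twist": 0}
    - {"jaw": 1,"travel": [-0.03,0.01,-0.125],"twist": 0}
    - {"jaw": 0.6,"travel": [-0.02,0.04,-0.13],"twist": -0.12}
    - {"jaw": 0.6,"travel": [-0.01,0.07,-0.13],"twist": -0.24}

```text
t: 13.47
eef_pos: [523.4, -61.3, 146.9]
tcp_rot: [3.139, -0.006, 0.217]
ft_force: [1.0, -0.8, -0.3]
opening: 0.914
grip_force: 0.0
```

```bash
python3 - <<'E'
from h import *
c=look(); s=look('scene')
print(block(c))
# block top corners in scene
h,sa,v=[s['hsv'][:,:,i] for i in range(3)]
m=(h>105)&(h<130)&(sa>130)&(v>50); m[:100]=0
m=cv2.morphologyEx(comp(cv2.morphologyEx(m.astype(np.uint8),cv2.MORPH_CLOSE,np.ones((5,5)))).astype(np.uint8),cv2.MORPH_CLOSE,np.ones((9,9)))
cn=max(cv2.findContours(m,0,2)[0],key=cv2.contourArea)
print(cv2.minAreaRect(np.array([onz(s,*q,24) for q in cn[:,0].astype(float)],np.float32)))
mv(588,-110,13.6,1.541)
cv2.imwrite('pics/t6.png',np.hstack([cv2.resize(c['frame'][150:250,190:280,::-1],(360,400),interpolation=2),cv2.resize(s['frame'][150:250,200:310,::-1],(440,400),interpolation=2)]))
E
```

```text
((582.290771484375, 37.277191162109375), (73.6268081665039, 75.62329864501953), 1.6841821670532227)
((592.8367309570312, 5.170166015625), (126.78148651123047, 93.17031860351562), 88.2978286743164)
t 13.57 pos [523.7 -64.  144.6] yaw 0.214 F [ 0.7  0.5 -0.2] travel m [0.0526 0.0583 0.1314] twist -1.327 rows 3.7
```

View pics/t6.png

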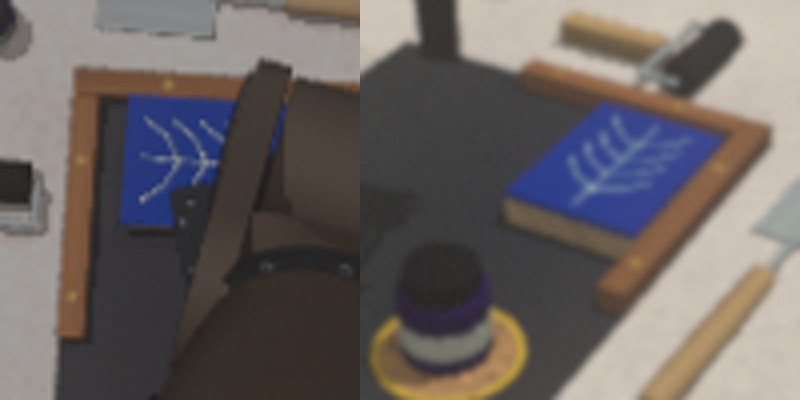

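The block is flush with the far fence, with about a 20 mm gap to the side fence at crop (110,150). The jar is on the mark, upright. Now I'll push +y from the right side of the block.

Call:
drive_tool:
  targets:
    - {"jaw": 0.5,"travel": [0.01,0.01,0],"twist": -0.12}
    - {"jaw": 0.5,"travel": [0.02,0.02,0],"twist": -0.24}
    - {"jaw": 0.5,"travel": [0.03,0.03,0],"twist": -0.36}
    - {"jaw": 0.5,"travel": [0.04,0.04,0],"twist": -0.48}
    - {"jaw": 0.5,"travel": [0.053,0.04,0],"twist": -0.6}
    - {"jaw": 0.5,"travel": [0.053,0.04,0],"twist": -0.72}
    - {"jaw": 0.5,"travel": [0.053,0.04,0],"twist": -0.84}
    - {"jaw": 0.5,"travel": [0.053,0.04,0],"twist": -0.96}

```text
t: 14.23
eef_pos: [582.1, -88.5, 143.2]
tcp_rot: [3.141, -0.0, 1.174]
ft_force: [-0.6, 0.6, 0.4]
opening: 0.5
grip_force: 0.0
```

```bash
python3 -c "
from h import *
mv(584,-92,13.6,1.541)"
```

```text
t 14.23 pos [582.1 -88.5 143.2] yaw 1.174 F [-0.6  0.6  0.4] travel m [-0.0026  0.0031  0.1296] twist -0.367 rows 3.1
```

Call:
drive_tool:
  targets:
    - {"jaw": 0.5,"travel": [-0.0026,0.003,0.01],"twist": -0.12}
    - {"jaw": 0.5,"travel": [-0.0026,0.003,0.025],"twist": -0.24}
    - {"jaw": 0.5,"travel": [-0.0026,0.003,0.05],"twist": -0.36}
    - {"jaw": 0.5,"travel": [-0.0026,0.003,0.075],"twist": -0.367}
    - {"jaw": 0.5,"travel": [-0.0026,0.003,0.1],"twist": -0.367}
    - {"jaw": 0.5,"travel": [-0.0026,0.003,0.118],"twist": -0.367}
    - {"jaw": 0.5,"travel": [-0.0026,0.003,0.129],"twist": -0.367}
    - {"jaw": 0.5,"travel": [-0.0026,0.003,0.1296],"twist": -0.367}

```text
t: 14.9
eef_pos: [582.8, -92.0, 11.9]
tcp_rot: [-3.139, -0.001, 1.536]
ft_force: [-0.1, -0.0, 0.8]
opening: 0.499
grip_force: 0.0
```

Call:
drive_tool:
  targets:
    - {"jaw": 0.5,"travel": [0.005,0,0],"twist": 0}
    - {"jaw": 0.5,"travel": [0.01,0,0],"twist": 0}
    - {"jaw": 0.5,"travel": [0.015,0,0],"twist": 0}
    - {"jaw": 0.5,"travel": [0.019,0,0],"twist": 0}
    - {"jaw": 0.5,"travel": [0.022,0,0],"twist": 0}
    - {"jaw": 0.5,"travel": [0.025,0,0],"twist": 0}
    - {"jaw": 0.5,"travel": [0.028,0,0],"twist": 0}
    - {"jaw": 0.5,"travel": [0.031,0,0],"twist": 0}

```text
t: 15.57
eef_pos: [584.8, -61.5, 14.3]
tcp_rot: [3.141, 0.0, 1.537]
ft_force: [-0.1, -2.5, 3.0]
opening: 0.498
grip_force: 1.4
```

```bash
python3 -c "
from h import *
mv(584,-45.5,13.6,1.541)"
```

```text
t 15.57 pos [584.8 -61.5  14.3] yaw 1.537 F [-0.1 -2.5  3. ] travel m [ 0.016  -0.0014  0.0007] twist -0.004 rows 0.4
```

Call:
drive_tool:
  targets:
    - {"jaw": 0.5,"travel": [0.002,0,0],"twist": 0}
    - {"jaw": 0.5,"travel": [0.004,0,0],"twist": 0}
    - {"jaw": 0.5,"travel": [0.006,0,0],"twist": 0}
    - {"jaw": 0.5,"travel": [0.008,0,0],"twist": 0}
    - {"jaw": 0.5,"travel": [0.01,0,0],"twist": 0}
    - {"jaw": 0.5,"travel": [0.012,0,0],"twist": 0}
    - {"jaw": 0.5,"travel": [0.013,0,0],"twist": 0}

```text
t: 16.15
eef_pos: [585.2, -48.3, 14.0]
tcp_rot: [3.142, 0.0, 1.537]
ft_force: [0.3, -3.8, 2.4]
opening: 0.498
grip_force: 1.3
```

Call:
drive_tool:
  targets:
    - {"jaw": 0.5,"travel": [0.001,0,0],"twist": 0}
    - {"jaw": 0.5,"travel": [0.002,0,0],"twist": 0}
    - {"jaw": 0.5,"travel": [0.002,0,0],"twist": 0}

```text
t: 16.4
eef_pos: [585.9, -47.8, 14.1]
tcp_rot: [3.14, 0.002, 1.538]
ft_force: [0.8, -12.5, -0.7]
opening: 0.496
grip_force: 6.1
```

Call:
drive_tool:
  targets:
    - {"jaw": 0.5,"travel": [0.001,0,0],"twist": 0}
    - {"jaw": 0.5,"travel": [0.001,0,0],"twist": 0}

```text
t: 16.57
eef_pos: [586.0, -47.6, 14.2]
tcp_rot: [3.14, 0.003, 1.538]
ft_force: [0.7, -19.1, -0.3]
opening: 0.5
grip_force: 9.5
```

Side-fence contact at about 19 N. Back off and go behind for a final check nudge in x.

Call:
drive_tool:
  targets:
    - {"jaw": 0.5,"travel": [-0.004,0,0],"twist": 0}
    - {"jaw": 0.5,"travel": [-0.015,0,0],"twist": 0}
    - {"jaw": 0.5,"travel": [-0.03,0,-0.02],"twist": 0}
    - {"jaw": 0.5,"travel": [-0.03,0,-0.055],"twist": 0}
    - {"jaw": 0.5,"travel": [-0.03,0,-0.09],"twist": 0}
    - {"jaw": 0.5,"travel": [-0.03,-0.01,-0.125],"twist": 0}
    - {"jaw": 0.8,"travel": [-0.01,-0.045,-0.125],"twist": 0.12}
    - {"jaw": 0.8,"travel": [0.01,-0.08,-0.125],"twist": 0.24}

```text
t: 17.23
eef_pos: [505.7, -33.3, 140.5]
tcp_rot: [3.138, -0.001, 1.29]
ft_force: [-0.8, 0.6, -0.8]
opening: 0.591
grip_force: 0.0
```

Call:
drive_tool:
  targets:
    - {"jaw": 0.8,"travel": [0.02,-0.01,0],"twist": 0.12}
    - {"jaw": 0.8,"travel": [0.035,-0.02,0],"twist": 0.24}
    - {"jaw": 0.8,"travel": [0.05,-0.03,0],"twist": 0.36}
    - {"jaw": 0.8,"travel": [0.05,-0.03,0],"twist": 0.48}
    - {"jaw": 0.8,"travel": [0.05,-0.03,0],"twist": 0.6}
    - {"jaw": 0.8,"travel": [0.05,-0.03,0],"twist": 0.72}
    - {"jaw": 0.8,"travel": [0.05,-0.03,0],"twist": 0.84}
    - {"jaw": 0.8,"travel": [0.05,-0.03,0],"twist": 0.96}

```text
t: 17.9
eef_pos: [490.1, 23.4, 138.9]
tcp_rot: [-3.141, 0.0, 0.331]
ft_force: [-1.8, 0.4, 0.2]
opening: 0.801
grip_force: 0.0
```

```bash
cat > v.py <<'E'
from h import *
import sys
s=look('scene')
h,sa,v=[s['hsv'][:,:,i] for i in range(3)]
m=(h>105)&(h<130)&(sa>130)&(v>50); m[:100]=0
m=cv2.morphologyEx(comp(cv2.morphologyEx(m.astype(np.uint8),cv2.MORPH_CLOSE,np.ones((5,5)))).astype(np.uint8),cv2.MORPH_CLOSE,np.ones((9,9)))
cn=max(cv2.findContours(m,0,2)[0],key=cv2.contourArea)
print(cv2.minAreaRect(np.array([onz(s,*q,24) for q in cn[:,0].astype(float)],np.float32)))
E
python3 -c "
from v import *
mv(512,25,13.6,-0.03)"
```

```text
((593.67333984375, 25.350284576416016), (123.59564971923828, 92.86306762695312), 89.1819839477539)
t 17.95 pos [490.2  23.3 138.9] yaw 0.322 F [ 0.3 -0.2 -0.8] travel m [0.0213 0.0054 0.1253] twist 0.352 rows 3.1
```

Call:
drive_tool:
  targets:
    - {"jaw": 0.8,"travel": [0.014,0.003,0.01],"twist": 0.12}
    - {"jaw": 0.8,"travel": [0.014,0.003,0.03],"twist": 0.24}
    - {"jaw": 0.8,"travel": [0.014,0.003,0.055],"twist": 0.352}
    - {"jaw": 0.8,"travel": [0.014,0.003,0.08],"twist": 0.352}
    - {"jaw": 0.8,"travel": [0.014,0.003,0.105],"twist": 0.352}
    - {"jaw": 0.8,"travel": [0.014,0.003,0.12],"twist": 0.352}
    - {"jaw": 0.8,"travel": [0.014,0.003,0.125],"twist": 0.352}
    - {"jaw": 0.8,"travel": [0.014,0.003,0.125],"twist": 0.352}

```text
t: 18.62
eef_pos: [504.0, 25.1, 13.0]
tcp_rot: [-3.141, 0.002, -0.014]
ft_force: [-0.2, 0.1, 0.5]
opening: 0.795
grip_force: 0.0
```

Call:
drive_tool:
  targets:
    - {"jaw": 0.8,"travel": [0.005,0,0],"twist": 0}
    - {"jaw": 0.8,"travel": [0.01,0,0],"twist": 0}
    - {"jaw": 0.8,"travel": [0.014,0,0],"twist": 0}
    - {"jaw": 0.8,"travel": [0.018,0,0],"twist": 0}
    - {"jaw": 0.8,"travel": [0.021,0,0],"twist": 0}
    - {"jaw": 0.8,"travel": [0.023,0,0],"twist": 0}
    - {"jaw": 0.8,"travel": [0.024,0,0],"twist": 0}
    - {"jaw": 0.8,"travel": [0.024,0,0],"twist": 0}

```text
t: 19.28
eef_pos: [528.6, 24.8, 14.1]
tcp_rot: [3.141, -0.0, -0.015]
ft_force: [0.1, -0.1, 0.1]
opening: 0.801
grip_force: 0.0
```

Call:
drive_tool:
  targets:
    - {"jaw": 0.8,"travel": [0.001,0,0],"twist": 0.014}
    - {"jaw": 0.8,"travel": [0.002,0,0],"twist": 0.014}
    - {"jaw": 0.8,"travel": [0.003,0,0],"twist": 0.014}
    - {"jaw": 0.8,"travel": [0.004,0,0],"twist": 0.014}
    - {"jaw": 0.8,"travel": [0.004,0,0],"twist": 0.014}

```text
t: 19.7
eef_pos: [532.4, 24.8, 14.0]
tcp_rot: [3.141, 0.001, -0.029]
ft_force: [-0.8, 0.1, -0.2]
opening: 0.801
grip_force: 0.4
```

Call:
drive_tool:
  targets:
    - {"jaw": 0.8,"travel": [0.001,0,0],"twist": 0}
    - {"jaw": 0.8,"travel": [0.0015,0,0],"twist": 0}
    - {"jaw": 0.8,"travel": [0.0015,0,0],"twist": 0}

```text
t: 19.95
eef_pos: [532.5, 24.8, 13.9]
tcp_rot: [3.142, 0.003, -0.029]
ft_force: [-6.8, -1.6, 4.4]
opening: 0.798
grip_force: 3.4
```

Call:
drive_tool:
  targets:
    - {"jaw": 0.8,"travel": [0.001,0,0],"twist": 0}
    - {"jaw": 0.8,"travel": [0.001,0,0],"twist": 0}
    - {"jaw": 0.8,"travel": [-0.004,0,0],"twist": 0}
    - {"jaw": 0.8,"travel": [-0.015,0,0],"twist": 0}
    - {"jaw": 0.8,"travel": [-0.03,0,-0.02],"twist": 0}
    - {"jaw": 0.8,"travel": [-0.03,0,-0.06],"twist": 0}
    - {"jaw": 0.8,"travel": [-0.03,0,-0.1],"twist": 0}
    - {"jaw": 0.8,"travel": [-0.03,0.0,-0.14],"twist": 0}

```text
t: 20.62
eef_pos: [503.6, 25.7, 155.7]
tcp_rot: [3.142, 0.0, -0.029]
ft_force: [1.0, -0.4, -0.0]
opening: 0.803
grip_force: 0.0
```

Call:
drive_tool:
  targets:
    - {"jaw": 0.8,"travel": [-0.01,0.03,-0.02],"twist": 0}
    - {"jaw": 0.8,"travel": [-0.02,0.065,-0.03],"twist": 0}
    - {"jaw": 0.8,"travel": [-0.03,0.1,-0.04],"twist": 0}
    - {"jaw": 0.8,"travel": [-0.04,0.135,-0.05],"twist": 0}
    - {"jaw": 0.8,"travel": [-0.05,0.17,-0.06],"twist": 0}
    - {"jaw": 0.8,"travel": [-0.06,0.205,-0.06],"twist": 0}
    - {"jaw": 0.8,"travel": [-0.07,0.24,-0.06],"twist": 0}
    - {"jaw": 0.8,"travel": [-0.08,0.275,-0.06],"twist": 0}

```text
t: 21.28
eef_pos: [415.3, -248.6, 214.4]
tcp_rot: [3.141, -0.001, -0.029]
ft_force: [0.4, 0.6, 0.1]
opening: 0.8
grip_force: 0.0
```

Call:
drive_tool:
  targets:
    - {"jaw": 0.8,"travel": [-0.01,0.035,0],"twist": 0}
    - {"jaw": 0.8,"travel": [-0.02,0.07,0],"twist": 0}
    - {"jaw": 0.8,"travel": [-0.03,0.105,0],"twist": 0}
    - {"jaw": 0.8,"travel": [-0.04,0.14,0],"twist": 0}
    - {"jaw": 0.8,"travel": [-0.05,0.175,0],"twist": 0}
    - {"jaw": 0.8,"travel": [-0.05,0.175,0],"twist": 0}

```text
t: 21.78
eef_pos: [359.3, -425.6, 213.8]
tcp_rot: [3.139, -0.001, -0.033]
ft_force: [-1.2, 1.4, 0.8]
opening: 0.799
grip_force: 0.0
```

```bash
python3 - <<'E'
from h import *
c=look(); s=look('scene')
print(block(c),state()['eef_pos'])
cv2.imwrite('pics/t7.png',np.hstack([cv2.resize(c['frame'][150:270,190:345,::-1],(465,360),interpolation=2),cv2.resize(s['frame'][150:250,200:290,::-1],(324,360),interpolation=2)]))
# jar cap in top view: darkest blob near mark, at z=62
v=c['frame'].max(2); m=np.zeros(v.shape,np.uint8); m[170:225,280:335]=(v<45)[170:225,280:335]
u0,v0=proj(c,[577,-183,62]); print(u0,v0, c['frame'][int(v0),int(u0)])
E
```

```text
((579.94287109375, 29.859966278076172), (79.64188385009766, 130.70620727539062), 1.325361728668213) [ 360.26480697 -421.21942174  213.59021776]
310.4453532020485 194.55353289657538 [35 32 33]
```

View pics/t7.png

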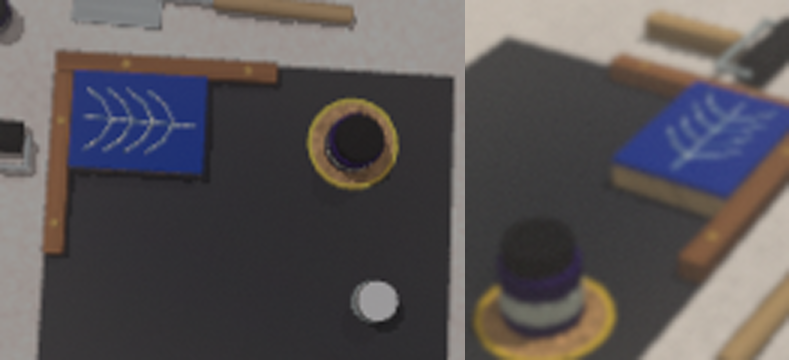

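The block sits flush in the corner with no gap along either fence, in the top crop at (138,122). The jar is upright inside the rim at (355,142), about 5 mm off centre with 18 mm of margin, and nothing else has moved.

```bash
python3 -c "
from cell import *
print(job_done())"
```

```text
the job is handed in; nothing more can be done
None
```

The job is handed in: the ink jar stands upright wholly on the round mark, the lino block is flush against both fences, and the gripper is clear, all by pushing and in about 22 s of the 64 s allowed.

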